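# Lock the axle bearing in its cam jig

## Task

On the bench stand two cam-lock jigs; one has a green bearing housing in its nest, the other is empty. On the jig with the bearing, swing the red upright handle round until the cam's high point bears squarely on the blue sprung shoe (the lever then points straight away from the shoe), and let go so that it stays locked. Leave the empty jig's handle as it is.

Things in the scene. Friction and masses are not known exactly. Their poses are not given: they have to be found in the camera images.
- work_pivot (a point): Top of the steel cam (off-centre disc, radius 24 mm, high point marked yellow 36 mm out), on its vertical axis, 34 mm above the bench, on the jig with the green bearing. +x points along the jig (grey plate 250 x 110 mm, fixed) to shoe and bearing, z up. The lever points opposite to the high point: the cam is on its high point when the handle is on this -x axis. Jig under 48 mm tall, handle aside.
- work_knob (a point): Middle of that cam's red upright handle: round post, 20 mm across, from 44 to 94 mm above the bench, here at 74 mm; 85 mm from the pivot, on a black lever at 36 to 44 mm. It starts 66 to 109 degrees anticlockwise (from above) of its goal, so turn clockwise. Takes 2 to 5 N; stays where left. No stop at the high point; end stop 40 degrees past it.
- work_shoe (a joint): Slide of that jig's blue sprung shoe (the cam's follower), in m: 0 at rest, clear of the cam; 0.006 when the cam's high point bears on it and the shoe meets the bearing housing. The cam meets it about 60 degrees before its high point. Return spring 500 N/m: 3 N at rest, 6 N at the high point.
- spare_knob (a point): Middle of the red upright handle of the other, empty jig (same sizes, its own heading and lever angle). Not to be moved.

How it is judged:
By the outcome, as a careful person would: the job done as asked, in the order asked, and still so for the second after the job is handed in, with the robot touching nothing.
It also fails if it takes over 32 s, if anything falls off the work surface, if the arm or the gripper's body presses on something with over 40 N, if the wrist force passes 120 N, or if a joint passes its speed limit or range.

## Robot

A 6-joint arm with a two-finger parallel gripper is mounted at the origin on the work surface. World frame = base frame: x ahead of the robot, y to its left, z up, the work surface at z = 0. Lengths are in m, angles in rad, forces in N, time in s.
With the tool pointing down it reaches from about 0.3 to 0.775 m from the base axis. Payload 14.6 kg.
Tool frame: the origin (TCP) lies midway between the tips of the shut fingers; the grasp point (between the pads) lies 19 mm behind it (ctrl.grip_depth is the z of the grasp point in the tool frame, in m); z points along the fingers, y is the line along which they close (so a half turn about z gives the same grasp; the last joint's range is limited). The gripper opens to 94 mm and grips with 3 to 60 N. Pads are 16 mm wide; open, the fingers measure 119 mm over their backs; the gripper's body (75 mm by 177 mm) begins 78 mm behind the grasp point.
Start: joints at [1.119, 0.3, 1.521, -0, 1.321, -0.067], TCP at [0.206, 0.51, 0.205] pointing down, gripper open.
Joint ranges: [-3.03, 3.03], [-0.79, 2.21], [0.23, 2.52], [-1.04, 4.18], [0, 3.07], [-2.55, 2.55]. Speed limits (rad/s): [2.22, 2.22, 2.57, 3.14, 3.14, 3.14].

## Interface

Orientations are given as [roll, pitch, yaw] about the fixed x, y, z axes, in that order (R = Rz(yaw) Ry(pitch) Rx(roll)).
In Python, from station import ctrl gives the robot as it stands. The module is installed in compiled form; this text tells all that it offers.
- The arm moves only by the tool carry_out, never from a script. Its argument "commands" is a list of rows, each a list of 3 entries, a list of its own where there are three numbers: the closure, from 0 (fully open) to 1 (shut), then the shift along the tool's x, y, z in mm, then the turn, a rotation vector about the tool's x, y, z in rad. In form: [[gripper, [tx, ty, tz], [wx, wy, wz]], ...]. A call has 1 to 10 rows; each row shifts and turns the commanded pose from where the row before left it, along the tool's axes as they then stand; what a row does not reach is not made up. A row lasts 1/8 s, in which the tool goes at most 62.5 mm and 10.7 degrees, less where a joint would pass 70% of its speed; a pose out of reach is approached as far as the arm can. A call with a gripper value outside its range is refused whole. The fingers move at their own pace and stop on an object; "squeeze" is the grip in N (left out, the last holds). Time passes only in rows, so rows that do not move let the fingers close. It gives the time, the measured TCP pose, the force, the opening and the grip force at its end, in the units of the state.
- ctrl.get_obs(): the state, without advancing time (a new reading comes with each control period).
- ctrl.camera(name): name is "side" or "top" or "wrist"; returns a dict with "img" (400x640x3 uint8, blue, green, red), "camera_matrix" (3x3 intrinsics, pixels), "rvec" (rotation vector, rad) and "tvec" (3), from world to camera coordinates, as OpenCV has them. Camera axes: x right, y down, z forward; pixel columns grow to the right and rows downward; lengths in m; the calibration is good to about 2 mm. The wrist camera is an equidistant fisheye: a pixel r from the principal point sees the ray r / f radians off the axis. A picture is of the moment at which its call begins. There is no depth.
- ctrl.hand_in(): hands the job in; it is judged then, once.
Trained networks look in the newest picture that a camera, given by its name, has taken for a name from the list of things; names that differ only in an ending like _2 or _b are one class to them, and where a whole thing is asked for, a point or a joint stands for the part that bears it (a point fixed in the world has none). Each returns a list of dicts, best first, with "score" (0 to 1); they miss things now and then, are a little off and sometimes report something else, mostly with a low value. They report only what shows in the picture. A call takes as long as a camera call.
- ctrl.outline_of(thing, camera): "region" (400x640 bool, what is visible of it).
- ctrl.place_of(thing, camera): "at" ([x, y, z] in m, in world coordinates, good to about 4 mm: a listed point, or the origin of a listed thing).
The state is a dict: "time_s": time; "qpos": joint angles; "joint_vel": joint speeds; "tau": joint torques, N m; "ee_pos": TCP position; "eef_rot": TCP orientation; "force": force on the tool from outside, world axes, zero at the start; "moment": the same for the moment, N m; "grip_width": finger opening in m; "grip_force": force on a finger pad.
Only numpy, scipy, OpenCV 4.12 (cv2) and the standard library are available. Lean on these libraries where they do the work, as an engineer would, in place of code of your own. Each camera call takes 0.05 s, during which the arm holds its last target. There are 200 camera calls.

## Working session

There is one attempt and no reset: what is moved stays moved. The work goes in short steps, Python scripts to look and compute and a tool call to move; the robot and the scene stay as the last step left them, time stands still between calls to the robot, and variables do not carry over. Pictures are saved under pics/ and viewed, at most 10 in all, crops included, and the job is handed in when it is done.

Besides the shell and the picture viewer there is one more tool, called after "Request:" by a JSON object that holds its "api" and its "payload". carry_out: Moves the arm, as the interface text tells. Its arguments: {"type":"object","properties":{"commands":{"type":"array","items":{"type":"array"}},"squeeze":{"type":"number"}},"required":["commands"]}

```bash
mkdir -p pics; python3 - <<'E'
from station import ctrl
import cv2, numpy as np
o=ctrl.get_obs(); print(o['time_s'],o['ee_pos'],o['eef_rot'],o['grip_width'],ctrl.grip_depth)
for c in ['top','side']:
    im=ctrl.camera(c)['img']; cv2.imwrite(f'pics/{c}1.png',im)
    for t in ['work_pivot','work_knob','spare_knob','work_shoe']:
        for r in ctrl.place_of(t,c)[:3]: print(c,t,np.round(r['at'],4),round(r['score'],2))
E
```

```text
0.0 [0.20633748 0.50954267 0.20486729] [-3.14042382e+00 -8.72260210e-05  2.75674684e+00] 0.09369143043580021 -0.0188
top work_pivot [0.5451 0.1827 0.0356] 0.77
top work_knob [0.516  0.1051 0.0735] 0.69
top spare_knob [ 0.5974 -0.2799  0.0751] 0.94Traceback (most recent call last):
  File "<stdin>", line 7, in <module>
ValueError: it knows: spare_knob, work_knob, work_pivot
```

View pics/top1.png

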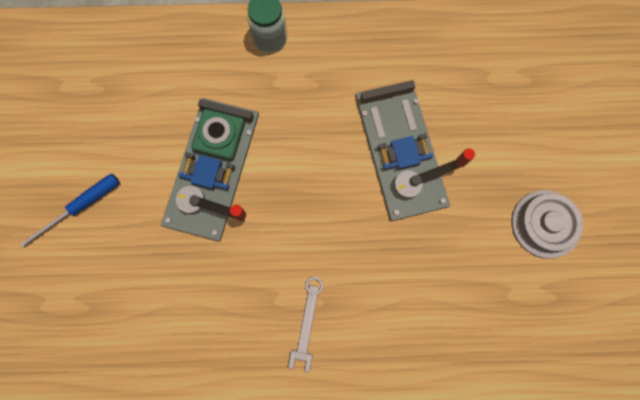

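The top picture shows the working jig on the left (bearing about (217,130), cam (190,200), knob (237,212)) and the empty jig on the right. Next I'll measure the jig heading precisely.

```bash
cat > h.py <<'E'
import cv2, numpy as np
def unproj(c,px,z):
    R=cv2.Rodrigues(np.array(c['rvec'],float))[0]; t=np.array(c['tvec'],float).ravel()
    p=cv2.undistortPoints(np.array(px,float).reshape(-1,1,2),np.array(c['camera_matrix']),None).reshape(-1,2)
    d=np.c_[p,np.ones(len(p))]@R; o=-R.T@t
    return o+d*((z-o[2])/d[:,2])[:,None]
E
python3 - <<'E'
from station import ctrl
from h import *
for i in range(2):
  c=ctrl.camera('top')
  for t in ['work_pivot','work_knob','spare_knob']:
    for r in ctrl.place_of(t,'top')[:2]: print(t,np.round(r['at'],4),round(r['score'],2))
im=c['img']; cv2.imwrite('pics/crop.png',cv2.resize(im[85:255,140:280],None,fx=4,fy=3.5*4/3.5*1.0 if 0 else 3.5,interpolation=cv2.INTER_CUBIC))
hsv=cv2.cvtColor(im,cv2.COLOR_BGR2HSV); H,S,V=cv2.split(hsv)
roi=np.zeros(H.shape,bool); roi[85:255,140:280]=1
def cen(m): 
    ys,xs=np.where(m&roi); return [xs.mean(),ys.mean()],len(xs)
for n,m,z in [('red',((H<5)|(H>174))&(S>170)&(V>90),.08),('blue',(H>100)&(H<125)&(S>120),.03),('green',(H>60)&(H<90)&(S>100),.04)]:
    p,k=cen(m); print(n,p,k,unproj(c,[p],z).round(4))
wood=(H>8)&(H<28)&(S>70)
m=(~wood&roi).astype(np.uint8); m=cv2.morphologyEx(m,cv2.MORPH_OPEN,np.ones((7,7)))
k=max(cv2.findContours(m,0,1)[0],key=cv2.contourArea)
b=cv2.boxPoints(cv2.minAreaRect(k)); print(b)
w=unproj(c,b,0.01); print(w.round(4)); 
for i in range(4):
    e=w[(i+1)%4]-w[i]; print(np.linalg.norm(e),np.degrees(np.arctan2(e[1],e[0])))
s=ctrl.camera('side'); cv2.imwrite('pics/side1.png',s['img'])
for t in ['work_pivot','work_knob','spare_knob']:
    for r in ctrl.place_of(t,'side')[:2]: print('side',t,np.round(r['at'],4),round(r['score'],2))
E
```

```text
work_pivot [0.5458 0.1811 0.0352] 0.74
work_knob [0.5142 0.105  0.0719] 0.56
spare_knob [ 0.5993 -0.2784  0.0737] 0.6
work_pivot [0.5438 0.1821 0.0334] 0.7
work_knob [0.5124 0.1042 0.0706] 0.92
spare_knob [ 0.6002 -0.2785  0.0714] 0.88
red [np.float64(235.47321428571428), np.float64(210.65178571428572)] 112 [[0.5184 0.1066 0.08  ]]
blue [np.float64(205.07978723404256), np.float64(172.61037234042553)] 752 [[0.5976 0.1698 0.03  ]]
green [np.float64(203.84297520661158), np.float64(132.30578512396696)] 242 [[0.669  0.1714 0.04  ]]
[[161.0747   225.21991 ]
 [195.59753   95.759346]
 [270.28635  115.67636 ]
 [235.76352  245.13693 ]]
[[0.5081 0.2504 0.01  ]
 [0.7523 0.1959 0.01  ]
 [0.7099 0.056  0.01  ]
 [0.4698 0.1173 0.01  ]]
0.25026529948922105 -12.579853476258757
0.14615342892560906 -106.86181693005759
0.2478318412340271 165.67800924749824
0.13846392507320002 73.95684142440707
side work_pivot [0.545  0.1813 0.0316] 0.57
side work_knob [0.5146 0.1036 0.0801] 0.77
side spare_knob [ 0.6037 -0.2798  0.0732] 0.74
```

View pics/crop.png

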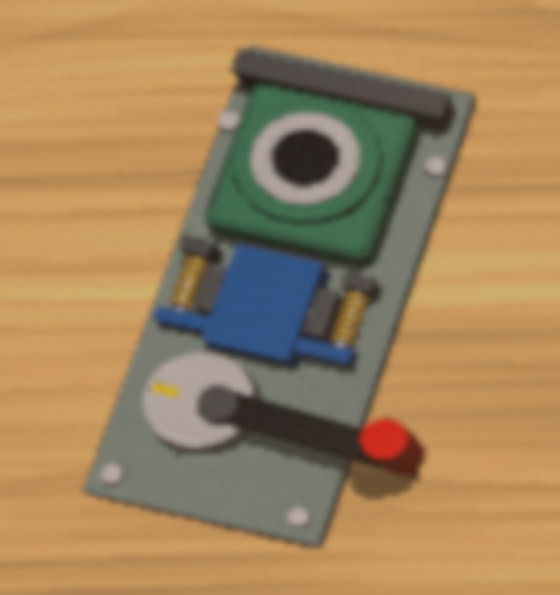

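View pics/side1.png

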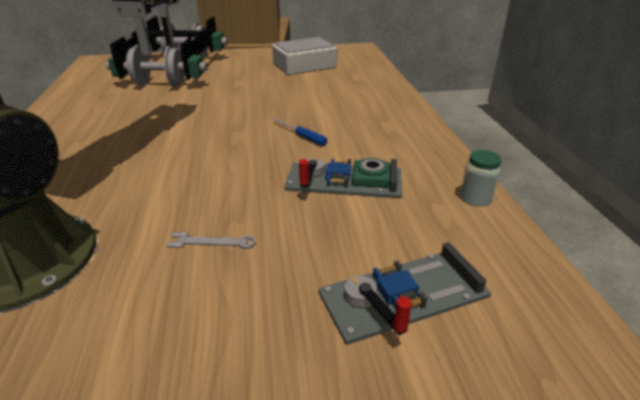

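The crop shows plate corners at (86,491), (322,545), (473,97) and screw heads at (110,474), (297,516), (435,166), (228,119). The lever boss is at (218,404) and the knob top at (384,440). The side view agrees: bearing on the far jig, handle free.

```bash
python3 - <<'E'
from station import ctrl
from h import *
c=ctrl.camera('top')
f=lambda P:(np.array(P,float)+.5)/[4,3.5]-.5+[140,85]
ang=lambda d:np.degrees(np.arctan2(d[1],d[0]))
s=unproj(c,f([(110,474),(297,516),(435,166),(228,119)]),.012)
print(s.round(4), ang(s[3]-s[0]),ang(s[2]-s[1]),ang(s[0]-s[1])-90,ang(s[3]-s[2])-90)
p=unproj(c,f([(86,491),(322,545),(473,97)]),.01); print(p.round(4),ang(p[2]-p[1]),ang(p[0]-p[1])-90,np.linalg.norm(p[2]-p[1]),np.linalg.norm(p[0]-p[1]))
print(unproj(c,f([(218,404)]),.044),unproj(c,f([(384,440)]),.094), unproj(c,f([(304,158)]),.045))
print(ctrl.get_obs()['qpos'],ctrl.get_obs()['eef_rot'],ctrl.get_obs()['force'])
E
```

```text
[[0.5168 0.2394 0.012 ]
 [0.4936 0.1559 0.012 ]
 [0.678  0.0962 0.012 ]
 [0.7062 0.1922 0.012 ]] -13.988886607521284 -17.93532367166013 -15.555372280457064 -16.328879994695328
[[0.5086 0.2503 0.01  ]
 [0.4789 0.145  0.01  ]
 [0.717  0.0791 0.01  ]] -15.478144786388548 -15.773958444744807 0.2470601171596447 0.10941680362947337
[[0.54524747 0.18413703 0.044     ]] [[0.51623197 0.10394667 0.094     ]] [[0.67144817 0.14942555 0.045     ]]
[ 1.11943606e+00  2.99843750e-01  1.52102396e+00  2.04641129e-05
  1.32072262e+00 -6.66117551e-02] [ 3.14158902e+00 -1.96290983e-05  2.75683908e+00] [-0.03519458  0.26758447 -0.58233165]
```

```bash
cat >> h.py <<'E'
def rows(p,yaw,way):
    """way: list of (x,y,z,yaw deg); prints tool-frame row shifts (mm), turn"""
    p=np.array(p,float)
    for w in way:
        d=(np.array(w[:3])-p)*1000; c,s=np.cos(np.radians(yaw)),np.sin(np.radians(yaw))
        print([round(c*d[0]+s*d[1],1),round(s*d[0]-c*d[1],1),round(-d[2],1)],[0,0,round(float(np.radians(yaw-w[3])),4)])
        p=np.array(w[:3]); yaw=w[3]
E
python3 - <<'E'
from h import *
a=np.array([.2063,.5095,.2049,157.95]); b=np.array([.5155,.104,.14,69.5])
rows(a[:3],a[3],[a+(b-a)*i/10 for i in range(1,11)])
E
```

```text
[np.float64(-43.9), np.float64(-26.0), np.float64(6.5)] [0, 0, 0.1544]
[np.float64(-47.4), np.float64(-18.9), np.float64(6.5)] [0, 0, 0.1544]
[np.float64(-49.7), np.float64(-11.4), np.float64(6.5)] [0, 0, 0.1544]
[np.float64(-50.9), np.float64(-3.6), np.float64(6.5)] [0, 0, 0.1544]
[np.float64(-50.8), np.float64(4.2), np.float64(6.5)] [0, 0, 0.1544]
[np.float64(-49.6), np.float64(12.0), np.float64(6.5)] [0, 0, 0.1544]
[np.float64(-47.1), np.float64(19.5), np.float64(6.5)] [0, 0, 0.1544]
[np.float64(-43.6), np.float64(26.5), np.float64(6.5)] [0, 0, 0.1544]
[np.float64(-39.0), np.float64(32.9), np.float64(6.5)] [0, 0, 0.1544]
[np.float64(-33.5), np.float64(38.5), np.float64(6.5)] [0, 0, 0.1544]
```

Request:
{"api": "carry_out", "payload": {"commands": [[0,[-44,-26,6.5],[0,0,0.154]],[0,[-47,-19,6.5],[0,0,0.154]],[0,[-50,-11,6.5],[0,0,0.154]],[0,[-51,-4,6.5],[0,0,0.154]],[0,[-51,4,6.5],[0,0,0.154]],[0,[-50,12,6.5],[0,0,0.154]],[0,[-47,19.5,6.5],[0,0,0.154]],[0,[-44,26.5,6.5],[0,0,0.154]],[0,[-39,33,6.5],[0,0,0.154]],[0,[-33.5,38.5,6.5],[0,0,0.154]]], "squeeze": 12}}

```text
time_s: 2.1
ee_pos: [0.5177, 0.1021, 0.1404]
eef_rot: [3.141, -0.0, 1.212]
force: [0.2, 0.2, 0.8]
grip_width: 0.094
grip_force: 0.0
```

Request:
{"api": "carry_out", "payload": {"commands": [[0,[0,0,0],[0,0,0]],[0,[0,0,0],[0,0,0]],[0,[0,0,0],[0,0,0]]]}}

```text
time_s: 2.48
ee_pos: [0.5163, 0.1046, 0.1407]
eef_rot: [3.141, -0.0, 1.219]
force: [-0.1, 0.4, -0.9]
grip_width: 0.0939
grip_force: 0.0
```

```bash
python3 - <<'E'
from station import ctrl
from h import *
c=ctrl.camera('wrist'); cv2.imwrite('pics/w1.png',c['img'])
for cam in ['wrist','top','side']:
  if cam!='wrist': ctrl.camera(cam)
  for t in ['work_knob','work_pivot']:
    for r in ctrl.place_of(t,cam)[:1]: print(cam,t,np.round(r['at'],4),round(r['score'],2))
o=ctrl.get_obs(); print(o['time_s'],o['ee_pos'],o['eef_rot'],o['qpos'])
yaw=np.degrees(o['eef_rot'][2])
E
```

```text
wrist work_knob [0.5165 0.1034 0.0769] 0.64
wrist work_pivot [0.5392 0.1849 0.0336] 0.67
side work_knob [0.513  0.1069 0.0769] 0.72
side work_pivot [0.5408 0.1886 0.0335] 0.71
2.925 [0.51667084 0.10372191 0.14046612] [ 3.14158152e+00 -4.68033793e-06  1.21702814e+00] [ 1.28609159e-01  3.12538088e-01  1.66283913e+00 -1.11030464e-06
  1.16620340e+00  4.82377783e-01]
```

View pics/w1.png

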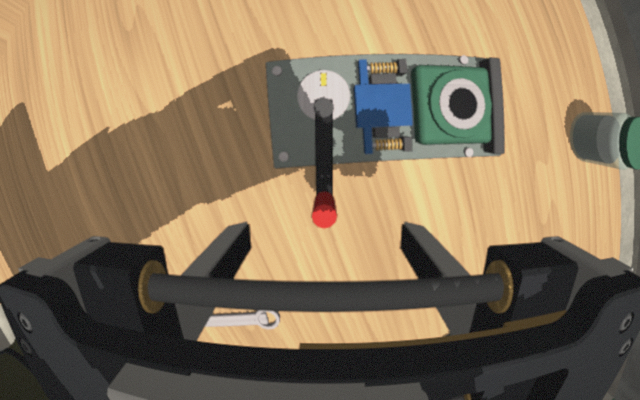

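The wrist view shows the red knob (323,210) centred between the fingers (250 and 402), with the lever along tool x. I'll descend and close.

Request:
{"api": "carry_out", "payload": {"commands": [[0,[0,0,27],[0,0,0]],[0,[0,0,27],[0,0,0]],[0,[0,0,28],[0,0,0]],[0,[0,0,0],[0,0,0]],[1,[0,0,0],[0,0,0]],[1,[0,0,0],[0,0,0]],[1,[0,0,0],[0,0,0]],[1,[0,0,0],[0,0,0]],[1,[0,0,0],[0,0,0]],[1,[0,0,0],[0,0,0]]], "squeeze": 12}}

```text
time_s: 4.18
ee_pos: [0.5167, 0.1036, 0.0585]
eef_rot: [3.142, 0.0, 1.217]
force: [-0.3, 0.5, -0.1]
grip_width: 0.0373
grip_force: 0.0
```

Request:
{"api": "carry_out", "payload": {"commands": [[1,[0,0,0],[0,0,0]],[1,[0,0,0],[0,0,0]],[1,[0,0,0],[0,0,0]]]}}

```text
time_s: 4.55
ee_pos: [0.5166, 0.1036, 0.0584]
eef_rot: [-3.141, 0.0, 1.217]
force: [-1.8, 0.1, 0.5]
grip_width: 0.0197
grip_force: 12.0
```

```bash
python3 - <<'E'
from station import ctrl
from h import *
o=ctrl.get_obs(); print(o['time_s'],o['ee_pos'],o['eef_rot'],o['force'],o['grip_width'],o['grip_force'])
p=o['ee_pos']; yaw=np.degrees(o['eef_rot'][2]); P=np.array([.545,.183])
d=p[:2]-P; r=np.hypot(*d); a=np.degrees(np.arctan2(d[1],d[0]))%360; print(r,a)
n=10; w=[]
for i in range(1,n+1):
    t=a+(164.4-a)*i/n; rr=r+(.085-r)*i/n
    w.append((P[0]+rr*np.cos(np.radians(t)),P[1]+rr*np.sin(np.radians(t)),p[2],yaw+(164.4-a)*i/n))
rows(p,yaw,w); print(w[-1])
E
```

```text
4.55 [0.51657836 0.10360715 0.05837927] [-3.14125704e+00  2.18759362e-04  1.21683447e+00] [-1.78444683  0.07665844  0.50729052] 0.019718543005585638 11.999966204166412
0.08432683227425936 250.30327230447233
[np.float64(0.8), np.float64(-12.6), np.float64(-0.0)] [0, 0, 0.1499]
[np.float64(0.8), np.float64(-12.6), np.float64(-0.0)] [0, 0, 0.1499]
[np.float64(0.8), np.float64(-12.6), np.float64(-0.0)] [0, 0, 0.1499]
[np.float64(0.8), np.float64(-12.6), np.float64(-0.0)] [0, 0, 0.1499]
[np.float64(0.8), np.float64(-12.7), np.float64(-0.0)] [0, 0, 0.1499]
[np.float64(0.8), np.float64(-12.7), np.float64(-0.0)] [0, 0, 0.1499]
[np.float64(0.8), np.float64(-12.7), np.float64(-0.0)] [0, 0, 0.1499]
[np.float64(0.8), np.float64(-12.7), np.float64(-0.0)] [0, 0, 0.1499]
[np.float64(0.8), np.float64(-12.7), np.float64(-0.0)] [0, 0, 0.1499]
[np.float64(0.8), np.float64(-12.7), np.float64(-0.0)] [0, 0, 0.1499]
(np.float64(0.4631311818221991), np.float64(0.20585818475229758), np.float64(0.058379269130152095), np.float64(-16.18379289368177))
```

Request:
{"api": "carry_out", "payload": {"commands": [[1,[0.3,-6.3,0],[0,0,0.075]],[1,[0.3,-6.3,0],[0,0,0.075]],[1,[0.3,-6.3,0],[0,0,0.075]],[1,[0.3,-6.3,0],[0,0,0.075]],[1,[0.3,-6.3,0],[0,0,0.075]],[1,[0.3,-6.3,0],[0,0,0.075]],[1,[0.3,-6.3,0],[0,0,0.075]],[1,[0.3,-6.3,0],[0,0,0.075]],[1,[0.3,-6.3,0],[0,0,0.075]],[1,[0.3,-6.3,0],[0,0,0.075]]]}}

```text
time_s: 5.8
ee_pos: [0.4699, 0.1442, 0.0582]
eef_rot: [3.141, 0.004, 0.464]
force: [-10.2, -9.5, 7.1]
grip_width: 0.0197
grip_force: 12.0
```

```bash
python3 - <<'E'
from station import ctrl
from h import *
o=ctrl.get_obs(); print(o['time_s'],o['ee_pos'],o['eef_rot'],o['force'],o['grip_width'],o['grip_force'])
p=o['ee_pos']; yaw=np.degrees(o['eef_rot'][2]); P=np.array([.545,.183])
d=p[:2]-P; r=np.hypot(*d); a=np.degrees(np.arctan2(d[1],d[0]))%360; print(r,a,yaw)
E
```

```text
5.8 [0.46991711 0.144233   0.05824812] [3.1412023  0.00366629 0.46424451] [-10.18225044  -9.52466409   7.13684478] 0.019695135313743516 11.999469548463821
0.08450041514890033 207.3083308114043 26.59925097142894
```

Request:
{"api": "carry_out", "payload": {"commands": [[1,[-0.5,-6.3,0],[0,0,0.075]],[1,[-0.2,-6.3,0],[0,0,0.075]],[1,[0.2,-6.3,0],[0,0,0.075]],[1,[0.2,-6.3,0],[0,0,0.075]],[1,[0.3,-6.3,0],[0,0,0.075]],[1,[0.3,-6.3,0],[0,0,0.075]],[1,[0.3,-6.3,0],[0,0,0.075]],[1,[0.3,-6.3,0],[0,0,0.075]],[1,[0,0,0],[0,0,0]],[1,[0,0,0],[0,0,0]]]}}

```text
time_s: 7.05
ee_pos: [0.4607, 0.1939, 0.0582]
eef_rot: [3.141, 0.003, -0.133]
force: [-10.4, 2.2, 4.6]
grip_width: 0.0196
grip_force: 12.0
```

```bash
python3 - <<'E'
from station import ctrl
from h import *
o=ctrl.get_obs(); print(o['time_s'],o['ee_pos'],o['eef_rot'],o['force'],o['moment'],o['grip_width'],o['grip_force'])
p=o['ee_pos']; yaw=np.degrees(o['eef_rot'][2]); P=np.array([.545,.183])
d=p[:2]-P; r=np.hypot(*d); a=np.degrees(np.arctan2(d[1],d[0]))%360; print(r,a,yaw)
u=d/r; print('rad',o['force'][:2]@u,'tan',o['force'][:2]@np.array([u[1],-u[0]]))
c=ctrl.camera('wrist'); cv2.imwrite('pics/w2.png',c['img'])
E
```

```text
7.05 [0.46065137 0.19391266 0.05819554] [ 3.14111669  0.00320938 -0.13308619] [-10.40998136   2.18663429   4.58576458] [0.49514156 2.03288998 0.03130159] 0.019567921853533392 12.001127153635025
0.08505162056968445 172.62826649435232 -7.625276895474706
rad 10.604497568347593 tan 0.832894173508167
```

View pics/w2.png

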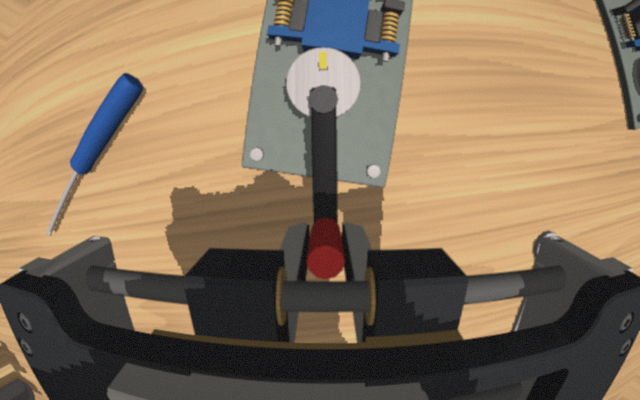

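The wrist view shows the lever (from (322,98) to the knob at (325,235)) and the yellow mark pointing at the shoe. The plate's rear edge, (243,166) to (385,186), is still about 8° skewed. I'll measure this with the calibration.

```bash
cat >> h.py <<'E'
def fish(c,px,z):
    K=np.array(c['camera_matrix'],float)
    R=cv2.Rodrigues(np.array(c['rvec'],float))[0]; t=np.array(c['tvec'],float).ravel()
    p=cv2.fisheye.undistortPoints(np.array(px,float).reshape(-1,1,2),K,np.zeros(4)).reshape(-1,2)
    d=np.c_[p,np.ones(len(p))]@R; o=-R.T@t
    return o+d*((z-o[2])/d[:,2])[:,None]
ang=lambda d:np.degrees(np.arctan2(d[1],d[0]))
E
python3 - <<'E'
from station import ctrl
from h import *
c=ctrl.camera('wrist'); o=ctrl.get_obs()
w=fish(c,[(243,166),(385,186),(265,2),(411,2)],.01); s=fish(c,[(257,155),(374,171)],.012); b=fish(c,[(322,98)],.044)[0]
print(w.round(4),np.linalg.norm(w[0]-w[1]),s.round(4),b)
print('heading',ang(w[0]-w[1])-90,ang(s[0]-s[1])-90,ang(w[2]-w[0]),ang(w[3]-w[1]))
d=o['ee_pos']-b; print('lever',ang(d)%360,np.hypot(*d[:2]),o['ee_pos'])
for t in ['work_pivot','work_knob']:
    for r in ctrl.place_of(t,'wrist')[:1]: print(t,np.round(r['at'],4),round(r['score'],2))
E
```

```text
[[0.5057 0.2491 0.01  ]
 [0.4762 0.1451 0.01  ]
 [0.6293 0.2158 0.01  ]
 [0.6167 0.1056 0.01  ]] 0.10812005289456433 [[0.5123 0.2365 0.012 ]
 [0.4889 0.1526 0.012 ]] [0.54344118 0.1835634  0.044     ]
heading -15.852326847896123 -15.61904291481845 -15.05328415516155 -15.679526814576878
lever 172.88659493268835 0.08342724770825363 [0.46065607 0.1938945  0.05820556]
work_pivot [0.542  0.1838 0.0346] 0.73
work_knob [0.4607 0.1927 0.0786] 0.6
```

Request:
{"api": "carry_out", "payload": {"commands": [[1,[-0.3,-4.1,0],[0,0,0.048]],[1,[-0.3,-4.1,0],[0,0,0.048]],[1,[-0.3,-4.1,0],[0,0,0.048]],[1,[0,0,0],[0,0,0]],[1,[0,0,0],[0,0,0]]]}}

```text
time_s: 7.88
ee_pos: [0.4629, 0.2059, 0.0583]
eef_rot: [3.142, 0.001, -0.276]
force: [-4.1, 1.9, -0.8]
grip_width: 0.0198
grip_force: 12.0
```

```bash
python3 - <<'E'
from station import ctrl
from h import *
o=ctrl.get_obs(); c=ctrl.camera('wrist'); cv2.imwrite('pics/w3.png',c['img'])
print(o['time_s'],o['ee_pos'],o['eef_rot'],o['force'])
for P in ([.545,.183],[.5434,.1836]): print(ang(o['ee_pos'][:2]-P))
for t in ['work_pivot','work_knob']:
    for r in ctrl.place_of(t,'wrist')[:1]: print(t,np.round(r['at'],4),round(r['score'],2))
E
```

```text
7.875 [0.46294366 0.20594441 0.05825689] [ 3.14150413e+00  1.01674521e-03 -2.76267621e-01] [-4.07515741  1.93338034 -0.7851231 ]
164.37806581512967
164.4789143320346
work_pivot [0.54   0.1829 0.0336] 0.76
work_knob [0.4654 0.2041 0.0739] 0.93
```

View pics/w3.png

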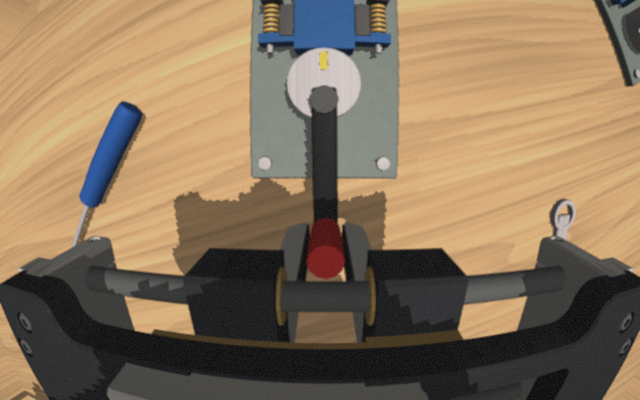

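The plate is now square in the image (rear edge from (251,177) to (397,177)), the lever is vertical, and the yellow mark (323,60) faces the shoe. Releasing and retreating.

Request:
{"api": "carry_out", "payload": {"commands": [[0,[0,0,0],[0,0,0]],[0,[0,0,0],[0,0,0]],[0,[0,0,0],[0,0,0]],[0,[0,0,0],[0,0,0]],[0,[0,0,-25],[0,0,0]],[0,[0,0,-30],[0,0,0]],[0,[0,0,-30],[0,0,0]],[0,[0,0,-20],[0,0,0]],[0,[0,0,0],[0,0,0]],[0,[0,0,0],[0,0,0]]]}}

```text
time_s: 9.28
ee_pos: [0.463, 0.2057, 0.1625]
eef_rot: [3.141, 0.001, -0.277]
force: [-0.3, -0.0, -0.9]
grip_width: 0.0935
grip_force: 0.0
```

```bash
python3 - <<'E'
from station import ctrl
from h import *
o=ctrl.get_obs(); c=ctrl.camera('wrist'); cv2.imwrite('pics/w4.png',c['img'])
print(o['time_s'],o['ee_pos'],o['eef_rot'],o['force'],o['grip_width'])
for t in ['work_pivot','work_knob']:
    for r in ctrl.place_of(t,'wrist')[:1]: print(t,np.round(r['at'],4),round(r['score'],2))
E
```

```text
9.275 [0.46303622 0.20574473 0.16245861] [ 3.14087982e+00  9.56589703e-04 -2.77161931e-01] [-0.28270816 -0.0026484  -0.92413814] 0.09350647816743066
work_pivot [0.5439 0.1836 0.0326] 0.68
work_knob [0.462  0.2006 0.0749] 0.7
```

View pics/w4.png

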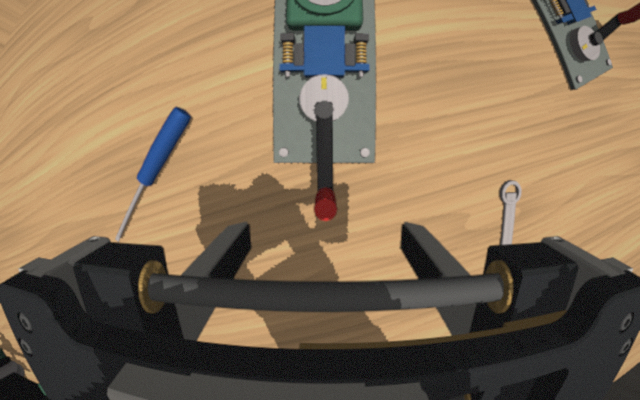

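The lever stays on the jig axis after release: boss (323,108), knob (325,205), plate edges at x=274 and 376. One numeric check of the angle before handing in.

```bash
python3 - <<'E'
from station import ctrl
from h import *
c=ctrl.camera('wrist'); im=c['img']
H,S,V=cv2.split(cv2.cvtColor(im,cv2.COLOR_BGR2HSV))
m=((H<6)|(H>172))&(S>150); m[:180]=0; m[230:]=0; m[:,:300]=0; m[:,350:]=0
ys,xs=np.where(m); print(xs.mean(),ys.mean(),len(xs),xs.min(),xs.max())
k=fish(c,[(xs.mean(),ys.mean())],.08)[0]; b=fish(c,[(323.5,108)],.044)[0]
s=fish(c,[(284,153),(365,154)],.012); e=fish(c,[(274,162),(376,163)],.01)
print(k,b,ang(k-b),np.hypot(*(k-b)[:2]),'goal',ang(s[0]-s[1])+90,ang(e[0]-e[1])+90)
E
```

```text
325.15909090909093 204.3986013986014 572 315 336
[0.46198455 0.2046631  0.08      ] [0.54411748 0.18290402 0.044     ] 165.16177978977373 0.08496632388125307 goal 163.39141769725816 163.54552622687407
```

```bash
python3 -c "
from station import ctrl
print(ctrl.hand_in())"
```

```text
the job is handed in; nothing more can be done
None
```

I swung the handle on the bearing jig to its locked position (measured to within about 2° of the goal) and let go; it stayed put, I never touched the empty jig, and I handed the job in after about 9.5 s. No verdict on the outcome came back.

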